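Level the jar-filling stand and hold its spring jaw open

ROBOT

A 6-joint arm with a two-finger parallel gripper is mounted at the origin on a cart in front of the work surface, level with it; the furniture and walls round the work are solid. World frame = base frame: x ahead of the robot, y to its left, z up, the work surface at z = 0. Lengths are in mm, angles in rad, forces in N, time in s.
With the tool pointing down it reaches from about 275 to 1000 mm from the base axis. Payload 8.4 kg.
Tool frame: the origin (TCP) lies at the very end of the fingers, on their centre line; the grasp point (between the pads) lies 19 mm behind it; z points along the fingers, y is the direction in which the jaws open and shut (so a half turn about z gives the same grasp; the last joint's range is limited). The gripper opens to 85 mm and grips with 20 to 120 N. Pads are 22 mm wide; open, the fingers measure 114 mm over their backs; the gripper's body (76 mm by 85 mm) begins 54 mm behind the grasp point. The pads swing forward as they close: fully open they stand 13 mm farther back than shut.
Start: joints at [-1.249, 0.353, 1.633, -0, 1.155, -0.002], TCP at [198.856, -592.524, 231.281] pointing down, gripper open.
Joint ranges: [-2.63, 2.63], [-0.92, 2.1], [0.06, 2.66], [-1.3, 4.44], [0, 2.69], [-3.02, 3.02]. Speed limits (rad/s): [2.22, 2.22, 2.79, 3.14, 3.14, 3.14].

INTERFACE

Orientations are given as [roll, pitch, yaw] about the fixed x, y, z axes, in that order (R = Rz(yaw) Ry(pitch) Rx(roll)).
In Python, from rig import sense, grab_frame, get_calibration, sign_off, boxes_of, trace gives the robot as it stands.
- The arm moves only by the tool servo_tool, never from a script. Its argument "rows" is a list of rows, each a list of 3 entries, a list of its own where there are three numbers: the finger opening in mm, from 0 to 85.4, then the shift along the tool's x, y, z in mm, then the turn, a rotation vector about the tool's x, y, z in degrees. A call has 1 to 8 rows; each row shifts and turns the commanded pose from where the row before left it, along the tool's axes as they then stand; what a row does not reach is not made up. A row lasts 1/8 s, in which the tool goes at most 62.5 mm and 10.7 degrees, less where a joint would pass 70% of its speed; a pose out of reach is approached as far as the arm can. A call is refused whole if a number of a shift passes 62.5 or a number of a turn 10.7, either way. A call with a gripper value outside its range is refused whole. The fingers move at their own pace and stop on an object; "force" is the grip in N (left out, the last holds). Time passes only in rows, so rows that do not move let the fingers close. It gives the time, the measured TCP pose, the force and the opening at its end, in the units of the state.
- sense(): the state, without advancing time (a new reading comes with each control period).
- grab_frame(name): name is "scene" or "side" or "wrist"; returns the picture (480x640x3 uint8, blue, green, red); there is no depth.
- get_calibration(name): a dict with "intrinsics" (3x3 intrinsics, pixels), "world_to_cam" (4x4, takes a point from world to camera coordinates). Camera axes: x right, y down, z forward; pixel columns grow to the right and rows downward; lengths in mm; the calibration is good to about 2 mm. A picture is of the moment at which its call begins: read the wrist's pose just before it. get_calibration takes no time and is no camera call; for the wrist camera it gives the pose at the moment of the call.
- sign_off(): hands the job in, once; it reports no verdict.
Trained networks look in the newest picture that a camera, given by its name, has taken for a name from the list of things; names that differ only in an ending like _2 or _b are one class to them, and where a whole thing is asked for, a point or a joint stands for the part that bears it (a point fixed in the world has none). Each returns a list of dicts, best first, with "conf" (0 to 1); they miss things now and then, are a little off and sometimes report something else, mostly with a low value. They report only what shows in the picture. A call takes as long as a camera call. They do not tell look-alikes from the thing itself.
- boxes_of(camera, thing): "centre" ([x, y, z] in mm, in the coordinates of the camera as it stood for that picture, good to about 4 mm: the middle of the surface that is visible of it).
- trace(camera, thing): "mask" (480x640 bool, what is visible of it).
The state is a dict: "clock": time; "qpos": joint angles; "qvel": joint speeds; "joint_efforts": joint torques, N m; "eef_pos": TCP position; "tcp_rot": TCP orientation; "contact_force": force on the tool from outside, world axes, zero at the start; "wrist_torque": the same for the moment, N m; "opening": opening from 0.0 (shut) to 1.0 (fully open).
Only numpy, scipy, OpenCV 4.12 (cv2) and the standard library are available. Lean on these libraries where they do the work, as an engineer would, in place of code of your own. Each camera call takes 0.05 s, during which the arm holds its last target. There are 200 camera calls.

TASK

I want to fill a jar right to the brim on the jar stand. First turn the stand's black wing knob until the platform sits level and let go of the knob; then pull the jaw's upright orange tab towards the front of the stand, against its spring, until the jaw's black pointer stands over the red band, and finish while still holding the tab there so that I can set the jar in. Leave the jam jar, spice jar, mug and flat tin standing where they are.

Things in the scene. Friction and masses are not known exactly. Their poses are not given: they have to be found in the camera images.
- stand: Jar-filling stand, fixed to the worktop: dark steel base plate 10 mm thick (x -117..117, y -68..72 in its frame, with a lobe to y -182 under the knob; origin on the worktop). Its -x is the front (towards the robot, yaw varies up to 0.25 either way), +y its left. It carries the knob at the right and a hinged platform with a fixed white rear block and, in front of that, the spring jaw that slides along x.
- platform_middle (a point): Middle of the top of the steel platform (220 x 116 mm), where the jar will stand; 34 mm above the worktop when level. The platform is hinged along its left edge (axis along x, at y +62, z 28 mm of the stand) and rests by a tongue at the right on the cam of the knob. A spirit level lies on the white rear block (green vial along y, top at z 97 mm): white bubble between the black rings means level.
- knob_grip (a point): Middle of the grip of the black wing knob right of the platform (stand frame x -10, y -142, z 62 mm), on its vertical axis. The wing is a bar 46 mm long, 14 mm wide, z 43 to 77 mm, with a white line on one half of its top; below it a grey collar 52 mm across and the platform's tongue (top at most 38 mm up). Its frame turns with the knob: x along the bar, the end with the white line is -x.
- knob (a joint): Angle of the wing knob, rad, positive clockwise seen from above, -1.5 to 1.5. At 0 the platform is level, the bar lies along the stand's x and its white line points to the front, meeting the white line on the base plate. Starts between -1.3 and -0.6 (turned anticlockwise). Stays where it is left (friction 0.15 N m).
- platform (a joint): Tilt of the platform, rad; 0 is level, negative: right side low. Driven by the knob: tilt = 0.085 x knob angle, so clockwise lifts the right side.
- jaw (a joint): How far the jaw is pulled out towards the front (-x of the stand), m, 0 (closed) to 0.070. A spring pulls it back: about 3.3 N at 0, 110 N/m more (about 9 N at the red band). It snaps shut when let go.
- pull_tab: Orange upright pull tab on the jaw: 12 mm thick (x), 36 mm wide (y), 44 mm high; origin at its foot, 47 mm above the worktop when level. With the jaw closed it stands at x -50, y 0 mm in the stand frame; it moves to -x with the jaw. The jaw plate (top at 84 mm) stands 72 mm behind it (+x); in front it is free. The slide it stands on (46 mm wide) has its top at 48 mm.
- tab_centre (a point): Middle of the part of the orange tab that stands free of the slide (73 mm above the worktop when level); axes x, y as the stand's. The tab's top is 18 mm above this point.
- pointer (a point): Tip of the black pointer, a thin strip 4 mm wide that sticks out to the left of the jaw's slide, moves with it, and lies at x 0, y +50 mm in the stand frame when the jaw is closed.
- red_band (a point): Middle of the top of the red band, a block 12 mm (x) x 18 mm (y), clamped on the left of the platform for this jar; x as the stand's. The pointer passes over it when the jaw is pulled out 40 to 56 mm (this distance varies). Does not move along the platform.
- jam_jar: Jam jar with dark lid, 73 mm across, 82 mm high, loose, standing to the right of the stand. Origin at its foot.
- spice_jar: Spice jar with green lid, 46 mm across, 106 mm high, loose, to the left of the stand. Origin at its foot.
- mug: White mug with grey dots, 82 x 114 x 91 mm, loose, behind the stand. Origin at its foot.
- tin: Flat oblong tin, 63 x 105 x 24 mm, loose, to the left of the stand towards the front. Origin at its foot.
Things that resemble listed ones, but are neither listed nor needed, are in the scene too. There is more than one size of the spice_jar; the one meant has the size given above.

How it is judged (in metres and radians):
On the way, in this order (a step that is already met when the one before it is completed fails the run):
1. the platform is level, the knob let go and the jaw still closed (value of joint platform between -0.02 and 0.02 rad and contact force between the fingers and stand below 0.2 N and value of joint jaw below 0.015 m), for 0.2 s.
2. the jaw is pulled out to the red band by its tab (x of pointer in the frame of red_band between -0.0065 and 0.0065 m and contact force between the fingers and pull_tab above 2 N and value of joint platform between -0.02 and 0.02 rad), for 0.2 s.
At the end, for the whole second after the job is handed in: The platform is level within 0.02 rad, the pointer stands within 6.5 mm of the middle of the red band and the jaw is still, the fingers hold the orange tab with more than 2 N, and the jam jar, spice jar, mug and tin stand upright within 30 mm of where they were (all of step 2 and velocity of joint jaw between -0.01 and 0.01 m/s and distance of each of jam_jar, spice_jar, mug, tin from where it was at the start of the episode below 0.03 m and angle between each of jam_jar, spice_jar, mug, tin's own z axis and vertical below 0.2 rad); the arm keeps its last pose, push and grip.
It fails at once if the jam jar is knocked over or shoved away (distance of jam_jar from where it was at the start of the episode above 0.03 m or angle between jam_jar's own z axis and vertical above 0.5 rad).
It fails at once if the spice jar is knocked over or shoved away (distance of spice_jar from where it was at the start of the episode above 0.03 m or angle between spice_jar's own z axis and vertical above 0.5 rad).
It fails at once if the mug is knocked over or shoved away (distance of mug from where it was at the start of the episode above 0.03 m or angle between mug's own z axis and vertical above 0.5 rad).
It fails at once if the flat tin is knocked over or shoved away (distance of tin from where it was at the start of the episode above 0.03 m or angle between tin's own z axis and vertical above 0.5 rad).
It also fails if it takes over 45 s, if anything falls off the work surface, if the arm or the gripper's body presses on something with over 40 N, if the wrist force passes 120 N, or if a joint passes its speed limit or range.

## Working session

There is one attempt and no reset: what is moved stays moved. The work goes in short steps, Python scripts to look and compute and a tool call to move; the robot and the scene stay as the last step left them, time stands still between calls to the robot, and variables do not carry over. Pictures are saved under pics/ and viewed, about 8 in all and at most 12, crops included, and the job is handed in when it is done.

Besides the shell and the picture viewer there is one more tool, called after ">>>" by a JSON object that holds its "op" and its "data". servo_tool: Moves the arm, as the interface text tells. Its arguments: {"type":"object","properties":{"rows":{"type":"array","items":{"type":"array"}},"force":{"type":"number"}},"required":["rows"]}

```bash
mkdir -p pics; cat > h.py <<'E'
import numpy as np, cv2
from rig import *
from scipy.spatial.transform import Rotation as R
def w2p(cam,P,c=None):
    c=c or get_calibration(cam);P=np.atleast_2d(P).astype(float);T=np.array(c["world_to_cam"]);q=P@T[:3,:3].T+T[:3,3];q=q@np.array(c["intrinsics"]).T;return q[:,:2]/q[:,2:]
def p2w(cam,uv,z,c=None):
    c=c or get_calibration(cam);T=np.array(c["world_to_cam"]);uv=np.atleast_2d(uv).astype(float)
    d=np.c_[uv,np.ones(len(uv))]@np.linalg.inv(np.array(c["intrinsics"])).T@T[:3,:3];o=-T[:3,:3].T@T[:3,3]
    return o+d*((z-o[2])/d[:,2])[:,None]
def c2w(cam,p,c=None):
    c=c or get_calibration(cam);T=np.array(c["world_to_cam"]);return T[:3,:3].T@(np.array(p)-T[:3,3])
E
python3 - <<'E'
from h import *
s=sense();print(s)
for cam in("scene","side"):
    im=grab_frame(cam);cv2.imwrite(f"pics/{cam}0.png",im)
    for t in("stand","platform_middle","knob_grip","pull_tab","tab_centre","pointer","red_band","jam_jar","spice_jar","mug","tin"):
        for b in boxes_of(cam,t)[:3]:
            w=c2w(cam,b["centre"]);print(cam,t,round(b["conf"],2),w.round(),w2p(cam,w).round()[0])
E
```

```text
{'clock': 0.0, 'qpos': array([-1.24939692e+00,  3.53626907e-01,  1.63416275e+00,  3.78339641e-05,
        1.15523355e+00, -2.40803113e-03]), 'qvel': array([-0.00109495,  0.00038714,  0.00100722,  0.00013215, -0.00093223,
       -0.00089881]), 'joint_efforts': array([ 3.57973535e-03, -6.05244040e+01, -3.42062438e+01,  1.69772379e-04,
        9.18434904e-03,  1.30999732e-05]), 'eef_pos': array([ 198.70898886, -592.03950294,  230.56272442]), 'tcp_rot': array([-3.14016219e+00, -3.80367116e-05,  3.23792108e-01]), 'contact_force': array([-0.81725913,  0.75533011, -0.06347399]), 'wrist_torque': array([-0.02038534, -0.02813477,  0.01408423]), 'opening': 1.0023114576830057}
scene platform_middle 0.71 [558. 191.  39.] [301. 276.]
scene knob_grip 0.65 [512.  54.  46.] [373. 259.]
scene pull_tab 0.61 [510. 191.  68.] [319. 270.]
scene tab_centre 0.71 [574. 187.  55.] [296. 264.]
scene tab_centre 0.56 [511. 195.  66.] [316. 272.]
scene tab_centre 0.32 [736. 178.  69.] [248. 229.]
scene pointer 0.67 [574. 185.  54.] [297. 264.]
scene red_band 0.71 [530. 360.  21.] [229. 325.]
scene red_band 0.27 [
[... 322 characters left out ...]
nd 0.63 [527. 186.  29.] [329. 300.]
side platform_middle 0.64 [564. 192.  43.] [312. 289.]
side knob_grip 0.62 [516.  58.  48.] [370. 262.]
side pull_tab 0.64 [512. 195.  70.] [332. 291.]
side tab_centre 0.54 [512. 197.  70.] [332. 292.]
side pointer 0.66 [570. 188.  49.] [311. 284.]
side red_band 0.57 [529. 241.  43.] [310. 310.]
side jam_jar 0.87 [410. -56.  64.] [442. 250.]
side jam_jar 0.57 [570. 189.  50.] [311. 284.]
side jam_jar 0.3 [519.  57.  49.] [369. 261.]
side spice_jar 0.76 [643. 322.  76.] [237. 295.]
side spice_jar 0.56 [532. -43.  48.] [389. 236.]
side mug 0.94 [746. 167.  56.] [254. 242.]
side mug 0.35 [517.  55.  49.] [370. 261.]
side tin 0.79 [532. 360.  20.] [268. 355.]
```

View pics/scene0.png

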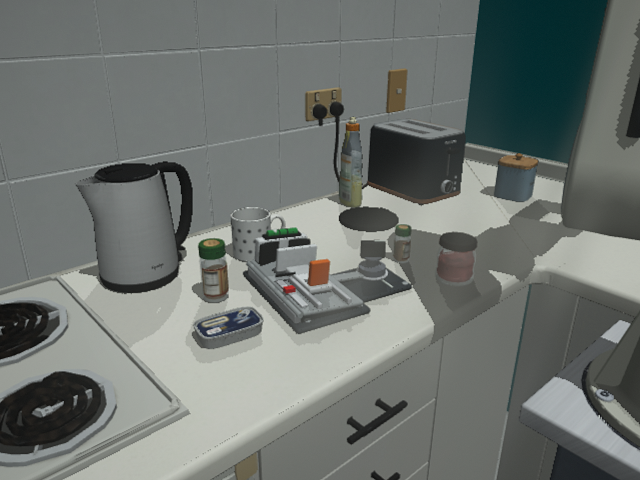

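View pics/side0.png

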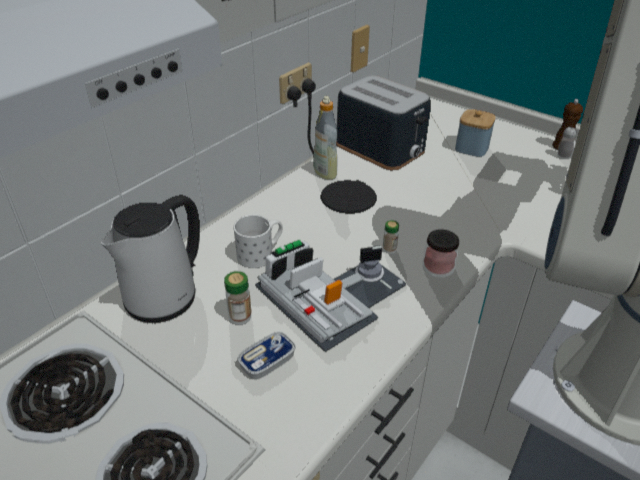

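The stand is at about (558,186) with yaw about -0.24, and the knob is near (514,56).

- **Jam jar:** in the side picture it is at (442,250), pink with a dark lid.
- **Spice jar:** the tall one at (213,270) in the scene picture is the one meant. The small one at (401,244) is a look-alike.
- **Tab:** the only orange upright is at (319,270) in the scene picture. The bottle cap at (352,126) is also orange but isn't on the stand.
- **Knob:** the black wing at (373,250) in the scene picture, on its grey collar.

I'll move above the knob and check with the wrist camera.

>>> {"op": "servo_tool", "data": {"rows": [[85, [31, -32, -9], [0, 0, 0]], [85, [31, -32, -9], [0, 0, 0]], [85, [31, -32, -9], [0, 0, 0]], [85, [31, -32, -9], [0, 0, 0]], [85, [31, -32, -9], [0, 0, 0]], [85, [31, -32, -9], [0, 0, 0]], [85, [31, -32, -9], [0, 0, 0]], [85, [31, -32, -9], [0, 0, 0]]]}}

```text
clock: 2.2
eef_pos: [352.9, -269.6, 303.8]
tcp_rot: [3.141, -0.0, 0.324]
contact_force: [1.3, -0.5, 0.4]
opening: 0.996
```

>>> {"op": "servo_tool", "data": {"rows": [[85, [31, -32, 0], [0, 0, 0]], [85, [31, -32, 0], [0, 0, 0]], [85, [31, -32, 0], [0, 0, 0]], [85, [31, -32, 0], [0, 0, 0]], [85, [31, -32, 0], [0, 0, 0]], [85, [31, -32, 0], [0, 0, 0]], [85, [31, -32, 0], [0, 0, 0]], [85, [0, 0, 0], [0, 0, 0]]]}}

```text
clock: 3.2
eef_pos: [487.9, 12.7, 303.3]
tcp_rot: [-3.141, -0.001, 0.327]
contact_force: [0.1, 0.5, 0.1]
opening: 0.993
```

```bash
python3 - <<'E'
from h import *
s=sense();print(s["clock"],s["eef_pos"],s["tcp_rot"],s["qpos"])
c=get_calibration("wrist");im=grab_frame("wrist");cv2.imwrite("pics/w1.png",im);np.savez("pics/w1.npz",K=c["intrinsics"],T=c["world_to_cam"])
for t in("knob_grip","tab_centre","pointer","red_band","platform_middle","jam_jar"):
  for b in boxes_of("wrist",t)[:2]:
    w=c2w("wrist",b["centre"],c);print(t,round(b["conf"],2),w.round(),w2p("wrist",w,c).round()[0])
E
```

```text
3.2 [487.88924074  12.7323796  303.27970071] [-3.14120451e+00 -5.35521458e-04  3.26985564e-01] [2.26448146e-02 6.85183104e-02 1.83065030e+00 5.60815884e-04
 1.24202949e+00 1.26627450e+00]
knob_grip 0.62 [430. -65.  82.] [378. 278.]
knob_grip 0.6 [531.  46.  49.] [308. 145.]
tab_centre 0.65 [515. 189.  81.] [151. 114.]
red_band 0.59 [530. 236.  41.] [125.  82.]
red_band 0.16 [561. 181.  44.] [184.  69.]
platform_middle 0.62 [549. 170.  34.] [197.  86.]
platform_middle 0.25 [514. 188.  83.] [152. 115.]
jam_jar 0.79 [429. -65.  82.] [377. 279.]
jam_jar 0.64 [537. 338.  21.] [34. 41.]
```

View pics/w1.png

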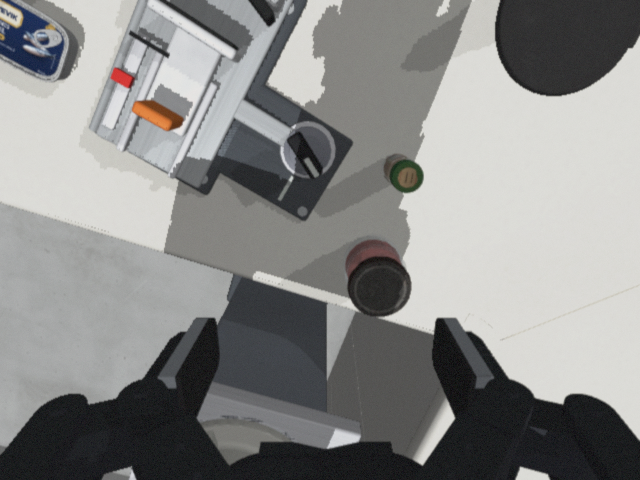

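The wrist picture shows the wing bar from about (292,134) to (320,176) with its white line on the lower half, the collar around (306,150), the base line at (287,188), the tab's top at (157,113), the pointer at (150,43) and the red band at (122,77). The jam jar is at (380,280). Next I'll turn these into world positions.

```bash
python3 - <<'E'
from h import *
d=np.load("pics/w1.npz");c={"intrinsics":d["K"],"world_to_cam":d["T"]}
im=cv2.imread("pics/w1.png");cv2.imwrite("pics/w1c.png",cv2.resize(im[0:230,90:360],None,fx=2.9,fy=2.6,interpolation=cv2.INTER_CUBIC)[:598,:783])
print(p2w("wrist",[[292,134],[320,176],[306,155],[317,172],[303,158]],77,c).round(1))
print("line",p2w("wrist",[[294,177],[281,199]],10,c).round(1))
hsv=cv2.cvtColor(im,cv2.COLOR_BGR2HSV)
for n,lo,hi,z in(("tab",(8,150,80),(18,255,255),85),("red",(0,170,80),(5,255,255),50)):
  m=cv2.inRange(hsv[:200,:250],lo,hi);k=cv2.connectedComponentsWithStats(m);i=1+k[2][1:,4].argmax();print(n,k[2][i],k[3][i],p2w("wrist",k[3][i],z,c).round(1))
ya=-.245
ex=np.array([np.cos(ya),np.sin(ya),0]);ey=np.array([-ex[1],ex[0],0])
# predicted
kn=p2w("wrist",[[306,155]],77,c)[0];o=kn+10*ex+142*ey;o[2]=0
for n,x,y,z in(("tabtop",-50,0,88),("ptr",0,50,45),("line",-45,-142,10),("c",-117,-68,10)):print(n,w2p("wrist",o+x*ex+y*ey+[0,0,z],c).round())
print(o)
E
```

```text
[[539.1  63.2  77. ]
 [510.4  25.9  77. ]
 [525.   44.9  77. ]
 [513.2  29.9  77. ]
 [521.4  46.7  77. ]]
line [[489.5  51.3  10. ]
 [460.1  58.1  10. ]]
tab [132 101  51  29 828] [156.99516908 114.28743961] [[516.8 182.8  85. ]]
red [111  68  23  19 236] [121.92372881  77.30932203] [[534.5 234.8  50. ]]
tabtop [[146. 106.]]
ptr [[139.  29.]]
line [[293. 175.]]
c [[206. 193.]]
[569.17037277 180.20082841   0.        ]
```

View pics/w1c.png

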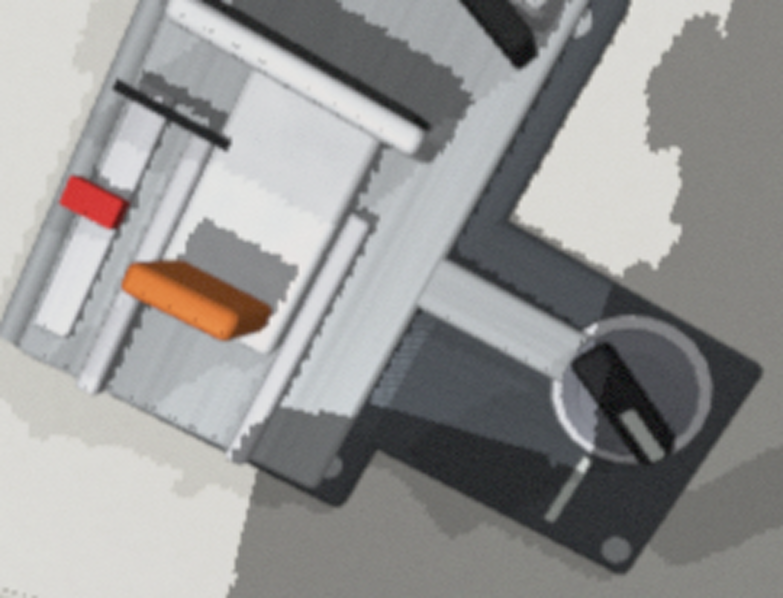

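Fit: knob centre about (524,45), bar yaw about 0.915 and stand yaw about -0.24. That puts the knob angle near -1.15, and the tab's offset matches the platform tilt that implies. I'll align over the knob and descend part way.

>>> {"op": "servo_tool", "data": {"rows": [[85, [0, 0, 0], [0, 0, -8.4]], [85, [0, 0, 0], [0, 0, -8.4]], [85, [0, 0, 0], [0, 0, -8.4]], [60, [0, 0, 0], [0, 0, -8.5]], [45, [24, 4.5, 35], [0, 0, 0]], [45, [24, 4.5, 35], [0, 0, 0]], [45, [0, 0, 35], [0, 0, 0]], [45, [0, 0, 35], [0, 0, 0]]]}}

```text
clock: 4.55
eef_pos: [523.5, 42.4, 162.3]
tcp_rot: [3.141, -0.0, 0.911]
contact_force: [-0.3, -0.2, 0.2]
opening: 0.533
```

>>> {"op": "servo_tool", "data": {"rows": [[45, [0, 0, 15], [0, 0, 0]], [45, [0, 0, 0], [0, 0, 0]]]}}

```text
clock: 4.8
eef_pos: [523.1, 42.5, 147.9]
tcp_rot: [-3.141, 0.001, 0.911]
contact_force: [1.0, 0.2, 0.8]
opening: 0.528
```

```bash
python3 - <<'E'
from h import *
s=sense();print(s["clock"],s["eef_pos"],s["tcp_rot"],s["opening"])
c=get_calibration("wrist");im=grab_frame("wrist");cv2.imwrite("pics/w2.png",im);np.savez("pics/w2.npz",K=c["intrinsics"],T=c["world_to_cam"])
p=s["eef_pos"].copy();print(w2p("wrist",[[524,45,77],[p[0],p[1],77],[p[0],p[1],48]],c).round())
E
```

```text
4.8 [523.08206826  42.48052785 147.9152646 ] [-3.14054408e+00  9.96400490e-04  9.11318116e-01] 0.5283848264459371
[[324. 255.]
 [325. 259.]
 [326. 243.]]
```

View pics/w2.png

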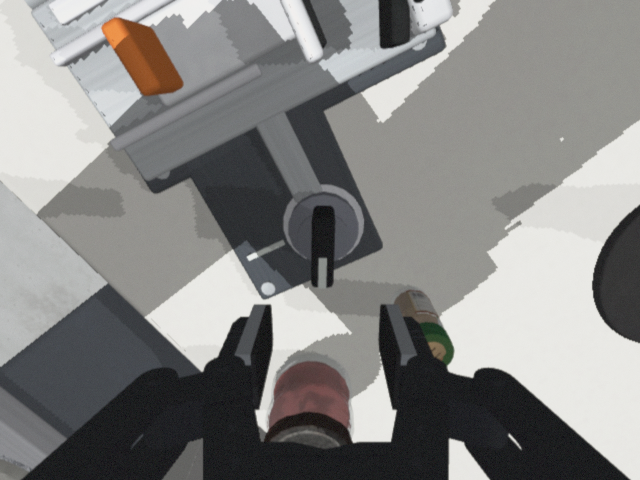

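The bar is upright in the picture, with its top from (323,207) to (322,287) and its centre near (322,247). That is about 7 mm ahead of the TCP and 1 mm to the left. Correcting, then descending and gripping.

>>> {"op": "servo_tool", "data": {"rows": [[45, [7, -1, 25], [0, 0, 0]], [45, [0, 0, 30], [0, 0, 0]], [45, [0, 0, 30], [0, 0, 0]], [45, [0, 0, 15], [0, 0, 0]], [45, [0, 0, 0], [0, 0, 0]]]}}

```text
clock: 5.48
eef_pos: [527.1, 49.0, 48.5]
tcp_rot: [-3.141, 0.0, 0.912]
contact_force: [-0.2, -0.9, -0.4]
opening: 0.525
```

>>> {"op": "servo_tool", "data": {"rows": [[0, [0, 0, 0], [0, 0, 0]], [0, [0, 0, 0], [0, 0, 0]], [0, [0, 0, 0], [0, 0, 0]], [0, [0, 0, 0], [0, 0, 0]], [0, [0, 0, 0], [0, 0, 0]]], "force": 40}}

```text
clock: 6.1
eef_pos: [526.8, 49.9, 49.7]
tcp_rot: [-3.141, -0.001, 0.911]
contact_force: [-5.6, 6.1, 9.0]
opening: 0.156
```

>>> {"op": "servo_tool", "data": {"rows": [[0, [0, 0, 0], [0, 0, 7.3]], [0, [0, 0, 0], [0, 0, 7.3]], [0, [0, 0, 0], [0, 0, 7.3]], [0, [0, 0, 0], [0, 0, 0]]]}}

```text
clock: 6.6
eef_pos: [528.0, 48.7, 49.7]
tcp_rot: [3.14, -0.002, 0.529]
contact_force: [-0.8, -4.1, 5.9]
opening: 0.156
```

>>> {"op": "servo_tool", "data": {"rows": [[0, [0, 0, 0], [0, 0, 7.3]], [0, [0, 0, 0], [0, 0, 7.3]], [0, [0, 0, 0], [0, 0, 7.3]], [0, [0, 0, 0], [0, 0, 7.3]], [0, [0, 0, 0], [0, 0, 7.3]], [0, [0, 0, 0], [0, 0, 7.3]], [0, [0, 0, 0], [0, 0, 0]], [0, [0, 0, 0], [0, 0, 0]]]}}

```text
clock: 7.6
eef_pos: [528.5, 45.6, 49.7]
tcp_rot: [3.138, -0.004, -0.232]
contact_force: [2.5, -25.9, 5.5]
opening: 0.158
```

>>> {"op": "servo_tool", "data": {"rows": [[45, [0, 0, 0], [0, 0, 0]], [45, [0, 0, 0], [0, 0, 0]], [45, [0, 0, -10], [0, 0, 0]], [45, [0, 0, -30], [0, 0, 0]], [45, [0, 0, -40], [0, 0, 0]], [45, [0, 0, -40], [0, 0, 0]], [45, [0, 0, -30], [0, 0, 0]], [45, [0, 0, 0], [0, 0, 0]]]}}

```text
clock: 8.6
eef_pos: [528.5, 49.6, 201.4]
tcp_rot: [-3.14, -0.005, -0.234]
contact_force: [0.4, 0.5, 0.2]
opening: 0.528
```

```bash
python3 - <<'E'
from h import *
s=sense();print(s["clock"],s["eef_pos"],s["tcp_rot"],s["opening"])
c=get_calibration("wrist");im=grab_frame("wrist");cv2.imwrite("pics/w3.png",im);np.savez("pics/w3.npz",K=c["intrinsics"],T=c["world_to_cam"])
ya=-.235
ex=np.array([np.cos(ya),np.sin(ya),0]);ey=np.array([-ex[1],ex[0],0])
o=np.array([528,48.5,0])+10*ex+142*ey;print(o)
for n,x,y,z in(("tabtop",-50,0,91),("ptr",0,50,45),("line",-45,-142,10),("c",-117,-68,10)):print(n,w2p("wrist",o+x*ex+y*ey+[0,0,z],c).round())
for t in("tab_centre","red_band","pointer"):
  for b in boxes_of("wrist",t)[:2]:
    w=c2w("wrist",b["centre"],c);print(t,round(b["conf"],2),w.round(),w2p("wrist",w,c).round()[0])
E
```

```text
8.6 [528.53173641  49.56103193 201.35274271] [-3.139751   -0.00497517 -0.23419222] 0.5278702388739454
[570.78884736 184.26860661   0.        ]
tabtop [[134. 291.]]
ptr [[ 90. 210.]]
line [[327. 248.]]
c [[252. 316.]]
tab_centre 0.72 [584. 166.  40.] [170. 187.]
tab_centre 0.69 [518. 190.  79.] [151. 287.]
red_band 0.77 [533. 238.  43.] [110. 266.]
pointer 0.97 [566. 183.  51.] [152. 217.]
pointer 0.68 [532. 330.  22.] [ 31. 279.]
```

View pics/w3.png

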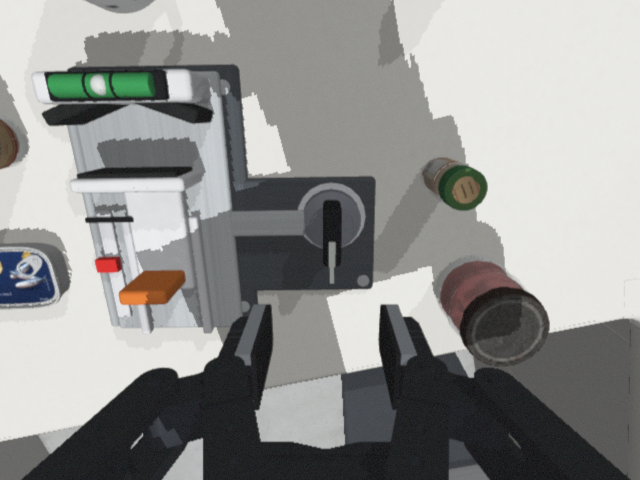

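The picture shows the bubble at (98,84) between the rings and the bar in line with the white mark, so the platform is level. The knob is released and the jaw is closed. Now I'll move above the tab for one close look.

>>> {"op": "servo_tool", "data": {"rows": [[62, [-10, -34, 0], [0, 0, 0]], [62, [-10, -34, 9], [0, 0, 0]], [62, [-10, -34, 14], [0, 0, 0]], [62, [-11, -33, 14], [0, 0, 0]], [62, [0, 0, 0], [0, 0, 0]], [62, [0, 0, 0], [0, 0, 0]]]}}

```text
clock: 9.55
eef_pos: [518.0, 189.5, 160.6]
tcp_rot: [3.14, 0.001, -0.234]
contact_force: [0.3, 0.2, 0.5]
opening: 0.727
```

```bash
python3 - <<'E'
from h import *
s=sense();print(s["clock"],s["eef_pos"],s["tcp_rot"],s["opening"])
c=get_calibration("wrist");im=grab_frame("wrist");cv2.imwrite("pics/w4.png",im);np.savez("pics/w4.npz",K=c["intrinsics"],T=c["world_to_cam"])
p=s["eef_pos"];print(w2p("wrist",[[p[0],p[1],91]],c).round())
E
```

```text
9.55 [518.010099   189.47879667 160.560866  ] [ 3.14044265e+00  1.29364859e-03 -2.34032481e-01] 0.7270726696918485
[[325. 260.]]
```

View pics/w4.png

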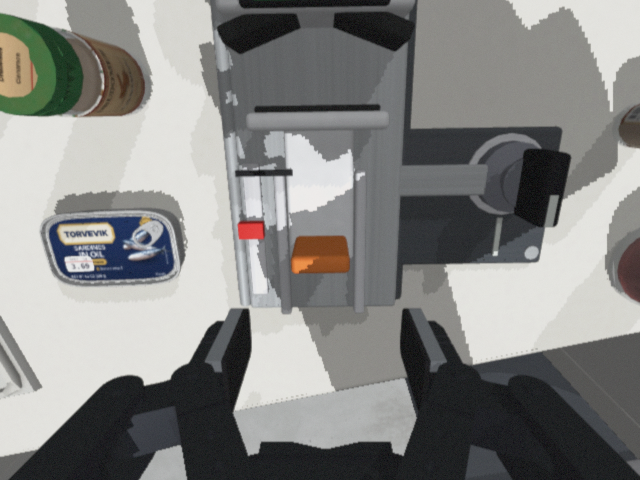

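The tab's top is centred near (320,262), so it is 3 mm left of the TCP and 1 mm towards the front. The pointer is at (265,173) and the red band at (251,229). Descending and gripping the tab across its width.

>>> {"op": "servo_tool", "data": {"rows": [[62, [-1, -3, 25], [0, 0, 0]], [62, [0, 0, 30], [0, 0, 0]], [62, [0, 0, 30], [0, 0, 0]], [62, [0, 0, 18], [0, 0, 0]], [62, [0, 0, 0], [0, 0, 0]]]}}

```text
clock: 10.22
eef_pos: [517.7, 192.2, 57.5]
tcp_rot: [3.14, 0.002, -0.236]
contact_force: [-0.4, 1.0, 0.4]
opening: 0.728
```

>>> {"op": "servo_tool", "data": {"rows": [[20, [0, 0, 0], [0, 0, 0]], [20, [0, 0, 0], [0, 0, 0]], [20, [0, 0, 0], [0, 0, 0]], [20, [0, 0, 0], [0, 0, 0]]], "force": 50}}

```text
clock: 10.72
eef_pos: [518.9, 192.7, 59.7]
tcp_rot: [-3.142, -0.002, -0.234]
contact_force: [-0.7, -4.6, 5.6]
opening: 0.415
```

```bash
python3 - <<'E'
from h import *
s=sense();print(s["clock"],s["eef_pos"],s["tcp_rot"],s["opening"],s["contact_force"])
d=np.load("pics/w4.npz");c={"intrinsics":d["K"],"world_to_cam":d["T"]};ex=np.array([np.cos(-.234),np.sin(-.234),0])
im=cv2.imread("pics/w4.png");h=cv2.cvtColor(im,cv2.COLOR_BGR2HSV)
m=cv2.inRange(h[200:250,225:280],(0,150,60),(5,255,255));ys,xs=np.nonzero(m);print("red rows",ys.min()+200,ys.max()+200,im[215:245,251,2])
print(im[164:182,262].sum(1))
for zr,zp in((44,47),(40,44)):
  r=p2w("wrist",[[251,229.5]],zr,c)[0];p=p2w("wrist",[[262,173]],zp,c)[0];print((p-r)@ex,r,p)
E
```

```text
10.725 [518.90032006 192.7148683   59.67529505] [-3.14154595e+00 -1.67162135e-03 -2.34062457e-01] 0.41498570244240685 [-0.690641   -4.61620799  5.60148193]
red rows 222 238 [224 192 142 137 132 124 116 120 163 213 223 224 224 223 222 223 222 223
 224 223 224 223 223 218 214 214 214 214 215 215]
[299 317 440 522 517 407 182  80  93  79  78 163 409 527 542 539 541 538]
40.53330844324723 [534.65500977 239.61984599  44.        ] [571.65504565 220.03284134  47.        ]
41.30389352482362 [533.65244482 240.69727903  40.        ] [571.32798312 220.62080981  44.        ]
```

The opening is 35.4 mm, so the tab is held. The pull to the band comes out at about 41 mm.

>>> {"op": "servo_tool", "data": {"rows": [[20, [-6, 0, 0], [0, 0, 0]], [20, [-6, 0, 0], [0, 0, 0]], [20, [-6, 0, 0], [0, 0, 0]], [20, [-6, 0, 0], [0, 0, 0]], [20, [-6, 0, 0], [0, 0, 0]], [20, [-6, 0, 0], [0, 0, 0]], [20, [-5, 0, 0], [0, 0, 0]], [20, [0, 0, 0], [0, 0, 0]]]}}

```text
clock: 11.72
eef_pos: [479.8, 201.5, 59.7]
tcp_rot: [3.141, -0.003, -0.233]
contact_force: [6.0, -13.2, 3.6]
opening: 0.414
```

```bash
python3 - <<'E'
from h import *
s=sense();print(s["clock"],s["eef_pos"],s["tcp_rot"],s["opening"],s["contact_force"])
im=[]
for n,uv,k in(("wrist",None,3),("side",(315,305),8),("scene",(290,285),8)):
  c=get_calibration(n);f=grab_frame(n);cv2.imwrite(f"pics/{n}5.png",f)
  if n=="wrist": uv=w2p(n,[[535,238,44]],c)[0].round().astype(int);print(uv);np.savez("pics/w5.npz",K=c["intrinsics"],T=c["world_to_cam"])
  w=200//k*2//2
  x=int(np.clip(uv[0],200//k,639-200//k));y=int(np.clip(uv[1],200//k,479-200//k));print(n,x,y)
  cr=f[y-200//k:y+200//k,x-130//k:x+130//k];im.append(cv2.resize(cr,(260,400),interpolation=cv2.INTER_CUBIC))
cv2.imwrite("pics/c5.png",np.hstack(im))
E
```

```text
11.725 [479.75511727 201.52873555  59.68369833] [ 3.14108611 -0.00339819 -0.23337295] 0.4139881684089867 [  6.03578884 -13.23478097   3.63695781]
[212 207]
wrist 212 207
side 315 305
scene 290 285
```

View pics/c5.png

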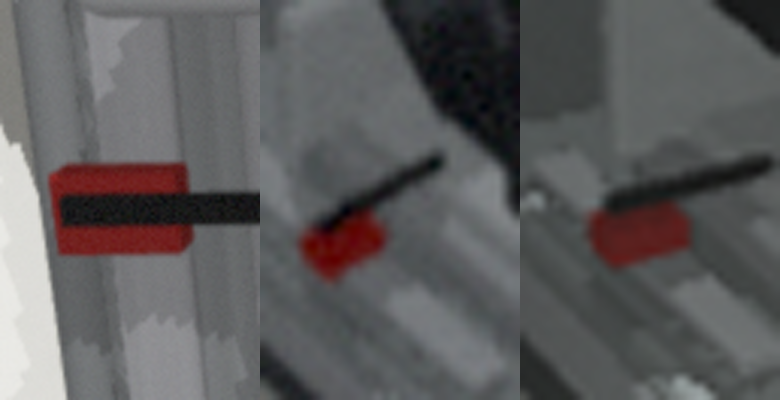

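In the wrist crop the pointer (row 210) lies over the red band, whose top spans rows 178–253 and is centred near 215. Allowing for parallax, the pointer is about 2 mm short of the middle. The other two views agree with it being slightly behind. I'll pull 2 mm more, hold still and check.

>>> {"op": "servo_tool", "data": {"rows": [[20, [-2, 0, 0], [0, 0, 0]], [20, [0, 0, 0], [0, 0, 0]], [20, [0, 0, 0], [0, 0, 0]], [20, [0, 0, 0], [0, 0, 0]]]}}

```text
clock: 12.38
eef_pos: [478.1, 201.9, 59.7]
tcp_rot: [3.141, -0.004, -0.234]
contact_force: [4.5, -13.2, 4.3]
opening: 0.413
```

```bash
python3 - <<'E'
from h import *
s=sense();print(s["clock"],s["eef_pos"],s["tcp_rot"],s["opening"],s["contact_force"])
c=get_calibration("wrist");f=grab_frame("wrist");u,v=w2p("wrist",[[535,238,44]],c)[0].round().astype(int)
a=cv2.resize(f[v-40:v+40,u-50:u+50],(500,400),interpolation=cv2.INTER_CUBIC)
b=cv2.resize(f[:,:],(290,218));b=cv2.copyMakeBorder(b,0,182,0,0,cv2.BORDER_CONSTANT)
cv2.imwrite("pics/c6.png",np.hstack([a,b]))
E
```

```text
12.375 [478.12195561 201.85869392  59.65788319] [ 3.14107952 -0.00354977 -0.23356385] 0.4129318702560719 [  4.51516609 -13.21385772   4.33816854]
```

View pics/c6.png

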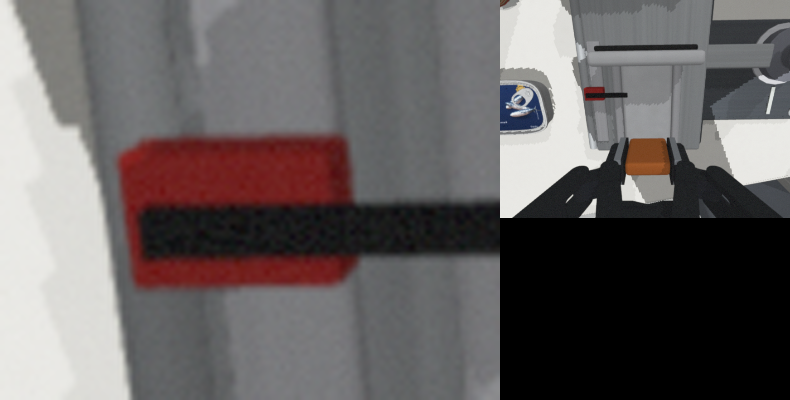

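The pointer is now centred on the band. One last look at the knob, the vial and the objects before handing in.

```bash
python3 - <<'E'
from h import *
f=grab_frame("side");cv2.imwrite("pics/c7.png",cv2.resize(f[210:390,200:480],(784,504),interpolation=cv2.INTER_CUBIC))
s=sense();print(s["clock"],s["eef_pos"],s["contact_force"])
E
```

```text
12.475 [478.15329308 201.86609457  59.6775929 ] [  5.28128208 -12.82955072   4.93251934]
```

View pics/c7.png

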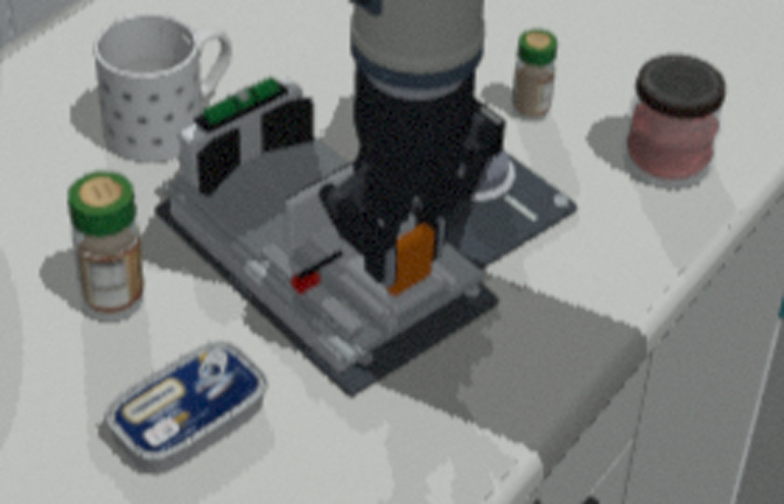

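The bubble sits mid-vial at (243,100), the pointer is over the red band at (305,280), and all the objects are standing. Handing in.

```bash
python3 -c "
from rig import *
print(sign_off())"
```

```text
the job is handed in; nothing more can be done
None
```

The stand is set for your jar and I handed the job in at about 12.5 s; no verdict is reported. I turned the wing knob about 66° clockwise until the platform was level and let go. Then I gripped the orange tab and pulled the jaw out about 42 mm; the gripper still holds it there at 50 N.

**Last checks:**
- **Level:** after I let go of the knob the bubble stood between the rings and the bar lined up with the white mark. In the final picture the bubble is still in the middle of the vial, but the gripper hid the knob itself.
- **Pointer:** it is centred on the red band to about 1 mm in the last close wrist picture.
- **Jaw:** it is holding still, with under 0.05 mm of tool movement between the last two readings.
- **Objects:** the jam jar, spice jar, mug and tin all stand upright, and by eye none has moved.

The tool also feels about 13 N of sideways push, because it sits slightly off the tab's centre line. I left it because the estimated turning effect on the knob is well below its friction.

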